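# Rack the hot-air nozzles by size

### The arm

A 6-joint arm with a two-finger parallel gripper is mounted at the origin on the work surface. World frame = base frame: x ahead of the robot, y to its left, z up, the work surface at z = 0. Lengths are in m, angles in rad, forces in N, time in s.
With the tool pointing down it reaches from about 0.35 to 0.85 m from the base axis. Payload 8.1 kg.
Tool frame: the origin (TCP) lies on the mounting face of the last link; the fingertips stand 186 mm ahead of it and the grasp point (between the pads) lies 167 mm ahead of it (robot.finger_overhang is the distance from the TCP to the fingertips, in m); z points along the fingers, y is the line along which they close (so a half turn about z gives the same grasp; the last joint's range is limited). The gripper opens to 93 mm and grips with 3 to 60 N. Pads are 15 mm wide; open, the fingers measure 128 mm over their backs; the gripper's body (75 mm by 188 mm) begins 65 mm behind the grasp point.
Start: joints at [-1.261, 0.13, 1.488, -0, 1.523, -0.085], TCP at [0.231, -0.554, 0.405] pointing down, gripper open.
Joint ranges: [-2.96, 2.96], [-0.89, 2.26], [0.02, 2.5], [-1.34, 4.48], [0, 2.73], [-2.66, 2.66]. Speed limits (rad/s): [2.39, 2.39, 2.79, 3.14, 3.14, 3.14].

### API

Orientations are given as a rotation vector (axis times angle).
In Python, from plant import readout, read_camera, get_calibration, job, robot gives the robot as it stands.
- The arm moves only by the shell command python3 -m handwheel 'ROWS' [FORCE]. ROWS is JSON, a list of rows, each a list of 5 numbers: the shift along the world's x, y, z in cm, then the turn about the world's z in rad, then the closure, from 0 (fully open) to 1 (shut). In form: [[tx, ty, tz, spin, gripper], ...]. A call has 1 to 10 rows; each row shifts and turns the commanded pose from where the row before left it; what a row does not reach is not made up. A row lasts 1/8 s, in which the tool goes at most 62.5 mm and 10.7 degrees, less where a joint would pass 70% of its speed; a pose out of reach is approached as far as the arm can. A call is refused whole if a number of a shift passes 6.25 or a number of a turn 0.188, either way. A call with a gripper value outside its range is refused whole. The fingers move at their own pace and stop on an object; FORCE is the grip in N (left out, the last holds). Time passes only in rows, so rows that do not move let the fingers close. It gives the time, the measured TCP pose, the force, the opening and the grip force at its end, in the units of the state.
- readout.read_state(): the state, without advancing time (a new reading comes with each control period).
- read_camera(name): name is "scene" or "top" or "wrist"; returns the picture (400x640x3 uint8, red, green, blue); there is no depth.
- get_calibration(name): a dict with "fovy" (degrees; the focal length in pixels is half the picture's height over the tangent of half this angle, whatever the lens; pixels are square), "cx", "cy" (the principal point, pixels), "pose" (4x4, takes a point from camera to world coordinates). Camera axes: x right, y down, z forward; pixel columns grow to the right and rows downward; lengths in m; the calibration is good to about 2 mm. A picture is of the moment at which its call begins: read the wrist's pose just before it. get_calibration takes no time and is no camera call; for the wrist camera it gives the pose at the moment of the call.
- job.close_job(): hands the job in; it is judged then, once.
The state is a dict: "t": time; "q": joint angles; "dq": joint speeds; "joint_torque": joint torques, N m; "tool_pos": TCP position; "orientation": TCP orientation; "force": force on the tool from outside, world axes, zero at the start; "wrist_torque": the same for the moment, N m; "opening": finger opening in m; "gripper_force": force on a finger pad.
Only numpy, scipy, OpenCV 4.12 (cv2) and the standard library are available. Lean on these libraries where they do the work, as an engineer would, in place of code of your own. Each camera call takes 0.05 s, during which the arm holds its last target. There are 200 camera calls.

### The job

Line up the four hot-air nozzles on the pads of the rack in order of hood size, the smallest on the yellow pad and rising step by step to the largest on the blue pad. Each stands upright, mouth down, in the middle of its own pad; set them down rather than dropping them, tip none over, and leave the solid-state drive and the flux jar where they are.

Things in the scene. Friction and masses are not known exactly. Their poses are not given: they have to be found in the camera images.
- nozzle_26: Loose brass hot-air nozzle, smallest of four, standing mouth down, 62 mm high, under 0.2 kg: square hood 26 x 26 mm with stepped roof up to 35 mm, then a round upright aluminium collar, diameter 24 mm, from 35 to 62 mm: grasp it there. Origin: centre of the underside; z up the collar, x and y along the hood's sides.
- nozzle_38: Loose brass hot-air nozzle, second smallest of four, standing mouth down, 62 mm high, under 0.2 kg: square hood 38 x 38 mm with stepped roof up to 35 mm, then a round upright aluminium collar, diameter 24 mm, from 35 to 62 mm: grasp it there. Origin: centre of the underside; z up the collar, x and y along the hood's sides.
- nozzle_50: Loose brass hot-air nozzle, second largest of four, standing mouth down, 62 mm high, under 0.2 kg: square hood 50 x 50 mm with stepped roof up to 35 mm, then a round upright aluminium collar, diameter 24 mm, from 35 to 62 mm: grasp it there. Origin: centre of the underside; z up the collar, x and y along the hood's sides.
- nozzle_60: Loose brass hot-air nozzle, largest of four, standing mouth down, 62 mm high, under 0.2 kg: square hood 60 x 60 mm with stepped roof up to 35 mm, then a round upright aluminium collar, diameter 24 mm, from 35 to 62 mm: grasp it there. Origin: centre of the underside; z up the collar, x and y along the hood's sides.
- pad_yellow: Yellow round pad at one end of the row (either end): place of the smallest nozzle. Fixed, diameter 72 mm, 3 mm thick, on a fixed aluminium strip 100 x 370 x 6 mm; top 9 mm above the bench. The four pads form a row about 90 mm centre to centre. Origin: centre of its underside, 6 mm above the bench, z up.
- pad_blue: Blue round pad at the other end of the row: place of the largest nozzle. Fixed, diameter 72 mm, 3 mm thick, on a fixed aluminium strip 100 x 370 x 6 mm; top 9 mm above the bench. The four pads form a row about 90 mm centre to centre. Origin: centre of its underside, 6 mm above the bench, z up.
- pad_black_a: One of the two look-alike black round pads in the middle of the row; which of the two is next to the yellow pad changes from start to start. Fixed, diameter 72 mm, 3 mm thick, on a fixed aluminium strip 100 x 370 x 6 mm; top 9 mm above the bench. The four pads form a row about 90 mm centre to centre. Origin: centre of its underside, 6 mm above the bench, z up.
- pad_black_b: One of the two look-alike black round pads in the middle of the row; which of the two is next to the yellow pad changes from start to start. Fixed, diameter 72 mm, 3 mm thick, on a fixed aluminium strip 100 x 370 x 6 mm; top 9 mm above the bench. The four pads form a row about 90 mm centre to centre. Origin: centre of its underside, 6 mm above the bench, z up.
- ssd: Bystander: solid-state drive, a flat black plate with blue label, 100 x 70 x 7 mm, loose on the bench. Origin: centre of the underside, x along its length.
- flux_jar: Bystander: small closed amber glass jar with white cap, diameter 36 mm, 40 mm high, loose on the bench. Origin: centre of the underside.
Not all that is in view belongs to the job. Leave any pink or red look-alike of the nozzle_50 alone.

How it is judged:
By the outcome, as a careful person would: the job done as asked, in the order asked, and still so for the second after the job is handed in, with the robot touching nothing.
It also fails if it takes over 90 s, if anything falls off the work surface, if the arm or the gripper's body presses on something with over 40 N, if the wrist force passes 120 N, or if a joint passes its speed limit or range.

## Working session

There is one attempt and no reset: what is moved stays moved. The work goes in short steps, Python scripts to look and compute and a shell command to move; the robot and the scene stay as the last step left them, time stands still between calls to the robot, and variables do not carry over. Pictures are saved under pics/ and viewed, at most 14 in all, crops included, and the job is handed in when it is done.

```bash
mkdir -p pics; python3 - <<'E'
from plant import readout, read_camera, get_calibration, job, robot
import cv2
for n in ("top","scene"):
    cv2.imwrite(f"pics/{n}0.png",cv2.cvtColor(read_camera(n),cv2.COLOR_RGB2BGR)); c=get_calibration(n); print(n,c)
s=readout.read_state();print(s['t'],s['tool_pos'],s['orientation'],s['opening'])
E
```

```text
top {'fovy': 51.155771406329215, 'cx': 316.3072117776182, 'cy': 208.0102907677055, 'pose': array([[-2.56470431e-02, -9.83403934e-01,  1.79607717e-01,
         3.31391288e-01],
       [-9.99657845e-01,  2.61532061e-02,  4.50414835e-04,
        -1.30168072e-02],
       [-5.14025737e-03, -1.79534712e-01, -9.83738210e-01,
         1.06334679e+00],
       [ 0.00000000e+00,  0.00000000e+00,  0.00000000e+00,
         1.00000000e+00]])}
scene {'fovy': 44.95338159893797, 'cx': 319.26875021050495, 'cy': 196.45725472501897, 'pose': array([[ 0.21242206,  0.52910092, -0.82154068,  1.3745552 ],
       [ 0.97708467, -0.10338631,  0.18605597, -0.18077762],
       [ 0.01350632, -0.8422372 , -0.53893792,  0.61206025],
       [ 0.        ,  0.        ,  0.        ,  1.        ]])}
0.1 [ 0.23072918 -0.55364452  0.40377318] [-3.07894401e+00 -6.15844163e-01  2.87134309e-04] 0.09305031640560633
```

View pics/top0.png

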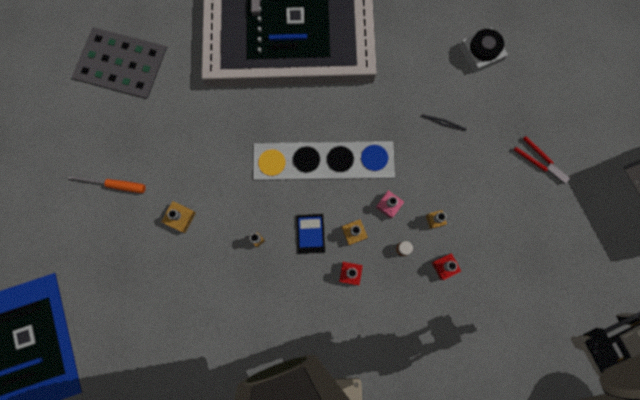

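View pics/scene0.png

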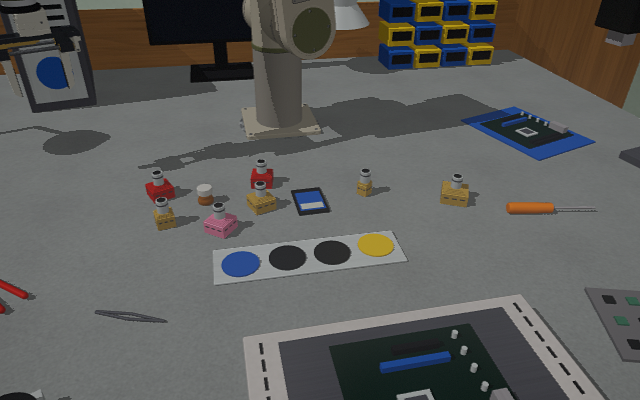

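Top view: pads at about (272,162) yellow, (306,159), (340,159), (374,157) blue. The nozzles are at (178,217), (256,239), (354,232) and (438,219), and the pink/red look-alikes are to be left alone. Enlarging to measure.

```bash
cat > h.py <<'E'
import numpy as np, cv2
def ray(c,u,v,z):
    f=200/np.tan(np.radians(c['fovy']/2)); P=np.array(c['pose'])
    d=P[:3,:3]@np.array([(u-c['cx'])/f,(v-c['cy'])/f,1]); o=P[:3,3]
    return o+d*(z-o[2])/d[2]
def proj(c,p):
    f=200/np.tan(np.radians(c['fovy']/2)); P=np.array(c['pose'])
    q=P[:3,:3].T@(np.array(p)-P[:3,3]); return c['cx']+f*q[0]/q[2], c['cy']+f*q[1]/q[2]
E
python3 - <<'E'
import cv2,numpy as np
from h import *
from plant import get_calibration,read_camera
c=get_calibration("top"); im=cv2.imread("pics/top0.png"); hsv=cv2.cvtColor(im,cv2.COLOR_BGR2HSV)
roi=np.zeros(im.shape[:2],bool); roi[138:182,250:398]=1
for n,m in dict(y=(hsv[...,1]>120)&(hsv[...,0]<35),k=hsv[...,2]<60,b=(hsv[...,1]>120)&(hsv[...,0]>100)).items():
    k,l,st,ce=cv2.connectedComponentsWithStats((m&roi).astype(np.uint8))
    for i in range(1,k):
        if st[i,4]>200: print(n,ce[i],st[i],ray(c,*ce[i],.009).round(4))
tiles=[cv2.resize(im[v-25:v+25,u-25:u+25],(400,300) if 0 else (300,300),interpolation=cv2.INTER_CUBIC) for u,v in [(178,217),(256,239),(354,232),(438,219)]]
cv2.imwrite("pics/t1.png",np.vstack([np.hstack(tiles[:2]),np.hstack(tiles[2:])]))
E
```

```text
y [271.37773723 162.13138686] [258 150  27  26 548] [0.6491 0.102  0.009 ]
k [306.         159.08458647] [293 147  27  25 532] [0.6549 0.0111 0.009 ]
k [339.74858223 158.78638941] [327 146  27  26 529] [ 0.6533 -0.0773  0.009 ]
b [374.09719626 157.29906542] [361 145  27  26 535] [ 0.6549 -0.1674  0.009 ]
```

View pics/t1.png

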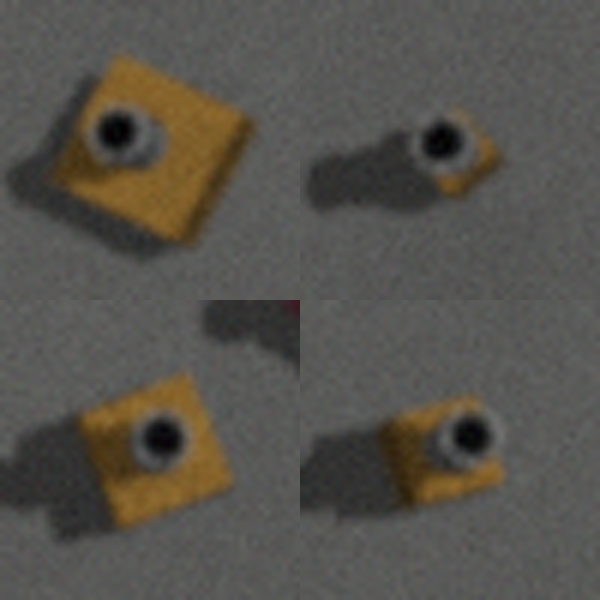

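```bash
cat > noz.py <<'E'
import cv2,numpy as np
from h import *
def hole(im,u,v,r=9):
    g=cv2.cvtColor(im,cv2.COLOR_BGR2GRAY).astype(float)[v-r:v+r+1,u-r:u+r+1]
    yy,xx=np.mgrid[-r:r+1,-r:r+1]; w=np.clip(50-cv2.GaussianBlur(g,(3,3),0),0,None)*(np.hypot(xx,yy)<5)
    return u+(w*xx).sum()/w.sum(), v+(w*yy).sum()/w.sum()
E
python3 - <<'E'
from noz import *
from plant import get_calibration
c=get_calibration("top"); im=cv2.imread("pics/top0.png")
for n,u,v in [(60,173,214),(26,255,238),(50,356,230),(38,442,217)]:
    p=hole(im,u,v); print(n,np.round(p,2),ray(c,*p,.062).round(4))
E
```

```text
60 [171.99 213.61] [0.5097 0.339  0.062 ]
26 [254.13 237.18] [0.4468 0.1389 0.062 ]
50 [355.64 229.68] [ 0.4586 -0.106   0.062 ]
38 [441.  216.2] [ 0.486  -0.3142  0.062 ]
```

```bash
python3 -m handwheel '[[3.65,3.42,-1,0.168,0],[3.65,3.42,-1,0.168,0],[3.65,3.42,-1,0.168,0],[3.65,3.42,-1,0.168,0],[3.65,3.42,-1,0.168,0],[3.65,3.42,-1,0.168,0],[3.62,3.42,-1,0.168,0],[0,0,0,0,0],[0,0,0,0,0],[0,0,0,0,0]]' 20
cat > look.py <<'E'
import sys
from noz import *
from plant import readout,read_camera,get_calibration
n,name=sys.argv[1:3]
s=readout.read_state();c=get_calibration(n);im=cv2.cvtColor(read_camera(n),cv2.COLOR_RGB2BGR)
cv2.imwrite(f"pics/{name}.png",im); print(s['tool_pos'].round(4) if hasattr(s['tool_pos'],'round') else s['tool_pos'],s['orientation'],s['opening'])
np.save(f"pics/{name}.npy",c,allow_pickle=True)
for a in sys.argv[3:]: print(proj(c,eval(a)))
E
python3 look.py wrist w1 '(.486,-.3142,.062)'
```

```text
t: 1.35
tool_pos: [0.4853, -0.3154, 0.335]
orientation: [2.224, 2.219, -0.0]
force: [-0.2, -0.2, -0.4]
opening: 0.0932
gripper_force: 0.0
[ 0.4853 -0.3154  0.335 ] [ 2.22372043e+00  2.21867217e+00 -4.06913576e-04] 0.09315501295174654
(np.float64(324.15017264661907), np.float64(205.63317242660804))
```

View pics/w1.png

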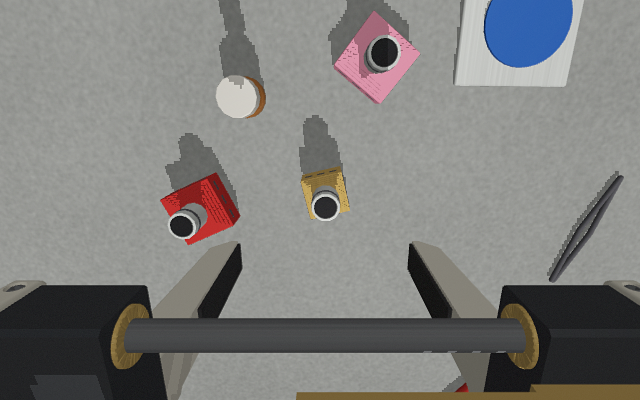

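```bash
python3 - <<'E'
from h import *
c=np.load("pics/w1.npy",allow_pickle=True).item(); g=cv2.imread("pics/w1.png",0)
m=np.zeros_like(g); m[190:226,308:345]=(g[190:226,308:345]<50)*1
k,l,st,ce=cv2.connectedComponentsWithStats(m); i=1+st[1:,4].argmax(); print(ce[i],st[i],ray(c,*ce[i],.062))
E
```

```text
[324.90730337 207.01966292] [314 197  22  21 356] [ 0.48661263 -0.31538275  0.062     ]
```

```bash
python3 -m handwheel '[[0.1,0,-3.5,0,0],[0,0,-3.5,0,0],[0,0,-3,0,0],[0,0,-1,0,0],[0,0,0,0,0],[0,0,0,0,0]]' 20
python3 -m handwheel '[[0,0,0,0,1],[0,0,0,0,1],[0,0,0,0,1],[0,0,0,0,1],[0,0,0,0,1],[0,0,0,0,1],[0,0,0,0,1]]'
```

```text
t: 2.15
tool_pos: [0.4875, -0.3151, 0.2265]
orientation: [2.22, 2.219, 0.0]
force: [-0.3, 0.3, 1.1]
opening: 0.0927
gripper_force: 0.0
t: 3.02
tool_pos: [0.487, -0.3144, 0.2247]
orientation: [-2.221, -2.221, 0.0]
force: [0.1, -0.8, -0.1]
opening: 0.0278
gripper_force: 0.0
```

```bash
python3 -m handwheel '[[0,0,0,0,1],[0,0,0,0,1],[0,0,0,0,1],[0,0,2,0,1],[0,0,4,0,1],[0,0,5,0,1],[0,0,0,0,1],[0,0,0,0,1]]'; python3 look.py wrist w2
```

```text
t: 4.03
tool_pos: [0.487, -0.3144, 0.3357]
orientation: [2.221, 2.221, 0.0]
force: [-0.4, 0.6, -1.0]
opening: 0.0239
gripper_force: 19.9
[ 0.487  -0.3144  0.3357] [2.22050599e+00 2.22052761e+00 2.80357114e-04] 0.023895127734961445
```

View pics/w2.png

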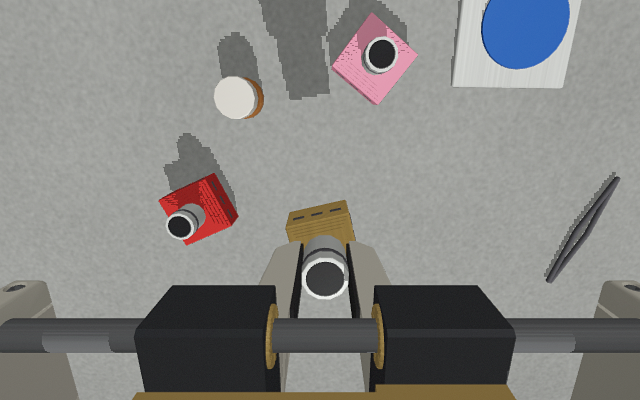

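```bash
python3 -m handwheel '[[2.1,4,0,0,1],[2.1,4,0,0,1],[2.1,4,0,0,1],[2.1,4,0,0,1],[2.1,4,0,0,1],[2.1,4,0,0,1],[2.1,4,0,0,1],[2,4,0,0,1],[0,0,0,0,1],[0,0,0,0,1]]'; 
python3 -m handwheel '[[0,0,0,0,1],[0,0,0,0,1]]'; python3 look.py wrist w3 '(.6549,.0111,.009)'
cat > held.py <<'E'
from h import *
import sys
def held(name,zt):
    c=np.load(f"pics/{name}.npy",allow_pickle=True).item(); g=cv2.imread(f"pics/{name}.png",0)
    m=np.zeros_like(g); R=np.s_[255:305,295:355]; m[R]=(g[R]<80); 
    k,l,st,ce=cv2.connectedComponentsWithStats(m); i=min(range(1,k),key=lambda i:np.hypot(*(ce[i]-[325,279]))-(st[i,4]>300)*100)
    print(ce[i],st[i],ray(c,*ce[i],zt).round(4))
held(sys.argv[1],float(sys.argv[2]))
E
python3 held.py w2 .173;python3 held.py w3 .173
```

```text
t: 5.32
tool_pos: [0.6534, 0.0054, 0.333]
orientation: [-2.219, -2.221, 0.004]
force: [-0.5, 0.5, -0.9]
opening: 0.0235
gripper_force: 19.9
t: 5.58
tool_pos: [0.6537, 0.0045, 0.3347]
orientation: [-2.223, -2.22, 0.0]
force: [0.0, -0.7, -1.2]
opening: 0.0236
gripper_force: 19.9
[0.6537 0.0045 0.3347] [-2.22290226e+00 -2.21978882e+00  3.50814874e-04] 0.02356984768399508
(np.float64(324.85816880296545), np.float64(183.65098212522375))
[324.46598985 278.34517766] [306 262  38  34 985] [ 0.4881 -0.3156  0.173 ]
[324.49290061 278.32758621] [306 262  38  34 986] [0.6546 0.0041 0.173 ]
```

View pics/w3.png

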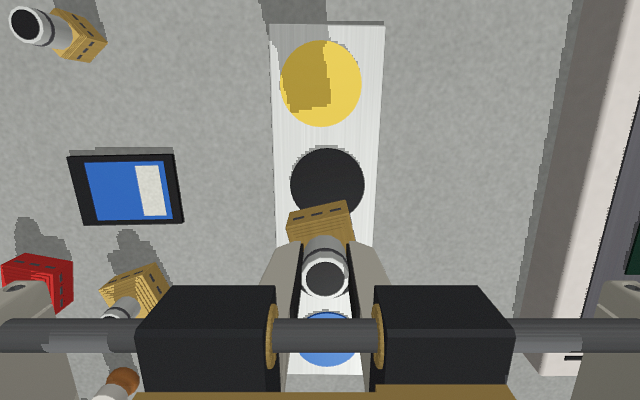

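```bash
cat > pads.py <<'E'
from h import *
from scipy.optimize import least_squares
import sys
def fit(name,kind,box):
    c=np.load(f"pics/{name}.npy",allow_pickle=True).item(); im=cv2.imread(f"pics/{name}.png"); h=cv2.cvtColor(im,cv2.COLOR_BGR2HSV)
    m={'y':(h[...,1]>110)&(h[...,0]<35),'b':(h[...,1]>110)&(h[...,0]>90),'k':h[...,2]<75}[kind].astype(np.uint8)
    z=np.zeros_like(m);u0,v0,u1,v1=box;z[v0:v1,u0:u1]=m[v0:v1,u0:u1]
    p=max(cv2.findContours(z,cv2.RETR_EXTERNAL,cv2.CHAIN_APPROX_NONE)[0],key=len)[:,0]
    p=p[(p[:,0]>u0+1)&(p[:,0]<u1-2)&(p[:,1]>v0+1)&(p[:,1]<v1-2)]
    w=np.array([ray(c,*q,.009)[:2] for q in p])
    r=least_squares(lambda a:np.hypot(*(w-a[:2]).T)-a[2],[*w.mean(0),.036],loss='soft_l1',f_scale=.0005)
    print(name,kind,r.x.round(4),len(p))
fit(sys.argv[1],sys.argv[2],eval(sys.argv[3]))
E
python3 pads.py w3 k 280,140,375,200; python3 pads.py w3 y 270,30,370,135;python3 pads.py w1 b 470,0,590,75
python3 - <<'E'
from h import *
c=np.load("pics/w3.npy",allow_pickle=True).item();print(c)
E
```

```text
w3 k [0.6568 0.0099 0.035 ] 129
w3 y [0.6509 0.1006 0.0353] 236
w1 b [ 0.6558 -0.169   0.0359] 164
{'fovy': 62.76761339461164, 'cx': 324.39788120400334, 'cy': 202.41556320707502, 'pose': array([[ 9.99999366e-01, -4.41088851e-04, -1.03608280e-03,
         6.54776319e-01],
       [-7.26781121e-04, -9.55607648e-01, -2.94641298e-01,
         8.66007740e-02],
       [-8.60125654e-04,  2.94641865e-01, -9.55607363e-01,
         3.14990740e-01],
       [ 0.00000000e+00,  0.00000000e+00,  0.00000000e+00,
         1.00000000e+00]])}
```

```bash
python3 -m handwheel '[[0.2,0.6,-3,0,1],[0,0,-3,0,1],[0,0,-2.5,0,1],[0,0,-1,0,1],[0,0,-0.5,0,1],[0,0,0,0,1],[0,0,0,0,1],[0,0,0,0,1]]';python3 -m handwheel '[[0,0,-0.08,0,1],[0,0,0,0,1],[0,0,0,0,1]]'
```

```text
t: 6.62
tool_pos: [0.6564, 0.0115, 0.2357]
orientation: [2.221, 2.221, 0.002]
force: [0.6, 0.4, -1.1]
opening: 0.0236
gripper_force: 19.9
t: 7.0
tool_pos: [0.656, 0.0116, 0.2339]
orientation: [-2.221, -2.221, 0.0]
force: [0.1, 0.1, -0.6]
opening: 0.0234
gripper_force: 19.9
```

```bash
python3 -m handwheel '[[0,0,-0.08,0,1],[0,0,0,0,1],[0,0,0,0,1]]';python3 -m handwheel '[[0,0,0,0,0.4],[0,0,0,0,0.4],[0,0,0,0,0.4],[0,0,0,0,0.4],[0,0,0,0,0.4],[0,0,2,0,0.4],[0,0,5,0,0.3],[0,0,4.1,0,0],[0,0,0,0,0],[0,0,0,0,0]]'
```

```text
t: 7.38
tool_pos: [0.656, 0.0116, 0.2335]
orientation: [2.221, 2.221, 0.0]
force: [-3.5, -0.6, 6.7]
opening: 0.0237
gripper_force: 20.0
t: 8.62
tool_pos: [0.6559, 0.0116, 0.3448]
orientation: [2.221, 2.221, 0.001]
force: [-0.6, -0.0, 0.1]
opening: 0.09
gripper_force: 0.0
```

```bash
python3 -m handwheel '[[-4.9,-2.95,0,0,0],[-4.9,-2.95,0,0,0],[-4.9,-2.95,0,0,0],[-5,-2.95,-1,0,0],[0,0,0,0,0],[0,0,0,0,0],[0,0,0,0,0]]'; cat > hole.py <<'E'
from h import *
import sys
c=np.load(f"pics/{sys.argv[1]}.npy",allow_pickle=True).item(); g=cv2.imread(f"pics/{sys.argv[1]}.png",0)
m=np.zeros_like(g); R=np.s_[185:230,303:347]; m[R]=g[R]<50
k,l,st,ce=cv2.connectedComponentsWithStats(m); i=1+st[1:,4].argmax(); print(ce[i],st[i],ray(c,*ce[i],.062).round(4))
E
python3 look.py wrist w4; python3 hole.py w4
```

```text
t: 9.5
tool_pos: [0.4599, -0.106, 0.3344]
orientation: [2.22, 2.222, 0.001]
force: [0.0, 0.2, 0.4]
opening: 0.0925
gripper_force: 0.0
[ 0.4599 -0.106   0.3344] [2.22017729e+00 2.22219203e+00 7.45686376e-04] 0.09252148333791453
[322.52631579 208.23219814] [312 199  22  20 323] [ 0.4595 -0.1068  0.062 ]
```

View pics/w4.png

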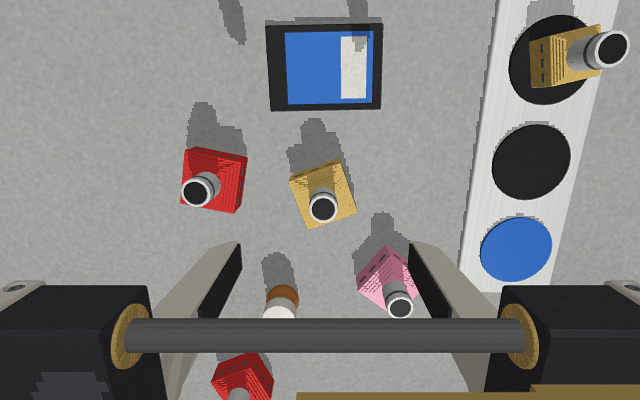

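```bash
python3 -m handwheel '[[-0.1,-0.05,-3.5,0,0],[0,0,-3.5,0,0],[0,0,-3,0,0],[0,0,-0.95,0,0],[0,0,0,0,0],[0,0,0,0,1],[0,0,0,0,1],[0,0,0,0,1],[0,0,0,0,1],[0,0,0,0,1]]'
python3 -m handwheel '[[0,0,0,0,1],[0,0,0,0,1],[0,0,0,0,1],[0,0,0,0,1],[0,0,0,0,1]]'; python3 pads.py w4 k 485,118,577,205; python3 pads.py w4 b 475,210,560,285
```

```text
t: 10.8
tool_pos: [0.458, -0.107, 0.2247]
orientation: [2.221, 2.221, 0.0]
force: [-0.3, 0.1, -0.2]
opening: 0.0476
gripper_force: 0.0
t: 11.42
tool_pos: [0.458, -0.1069, 0.2246]
orientation: [-2.221, -2.221, 0.0]
force: [0.5, 0.4, -0.3]
opening: 0.0235
gripper_force: 20.0
w4 k [ 0.6547 -0.0788  0.0356] 216
w4 b [ 0.6561 -0.1687  0.0358] 192
```

```bash
python3 -m handwheel '[[0,0,2,0,1],[0,0,4,0,1],[0,0,4,0,1],[4.9,0.7,0,0,1],[4.9,0.7,0,0,1],[4.9,0.7,0,0,1],[4.9,0.7,0,0,1],[0,0,0,0,1],[0,0,0,0,1],[0,0,0,0,1]]'; python3 look.py wrist w5; python3 held.py w5 .162; python3 pads.py w5 k 280,140,375,195
```

```text
t: 12.68
tool_pos: [0.6532, -0.0792, 0.3251]
orientation: [2.222, 2.221, 0.0]
force: [0.0, -0.2, -0.2]
opening: 0.0236
gripper_force: 20.0
[ 0.6532 -0.0792  0.3251] [2.22170988e+00 2.22074982e+00 8.37671364e-05] 0.023573593358279667
[324.14010152 277.25888325] [306 261  38  33 985] [ 0.6541 -0.0799  0.162 ]
w5 k [ 0.6524 -0.0701  0.0277] 142
```

View pics/w5.png

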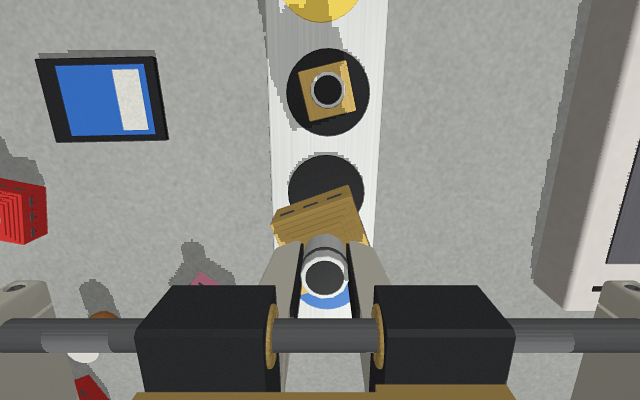

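```bash
python3 -m handwheel '[[0.08,0.1,-3,0,1],[0,0,-3,0,1],[0,0,-2,0,1],[0,0,-0.7,0,1],[0,0,-0.35,0,1],[0,0,0,0,1],[0,0,-0.06,0,1],[0,0,0,0,1],[0,0,0,0,1]]';python3 -m handwheel '[[0,0,-0.06,0,1],[0,0,0,0,1],[0,0,0,0,1]]'
```

```text
t: 13.85
tool_pos: [0.6549, -0.0779, 0.2338]
orientation: [2.221, 2.221, 0.0]
force: [0.3, 0.2, -0.3]
opening: 0.0233
gripper_force: 20.0
t: 14.22
tool_pos: [0.655, -0.0779, 0.2336]
orientation: [2.221, 2.221, 0.001]
force: [-0.9, 1.5, 6.6]
opening: 0.0236
gripper_force: 20.0
```

```bash
python3 -m handwheel '[[0,0,0,0,0.4],[0,0,0,0,0.4],[0,0,0,0,0.4],[0,0,0,0,0.4],[0,0,0,0,0.4],[0,0,2,0,0.4],[0,0,5,0,0.3],[0,0,4,0,0],[0,0,0,0,0]]';python3 -m handwheel '[[-4.15,4.32,0,0,0],[-4.15,4.32,0,0,0],[-4.15,4.32,0,0,0],[-4.15,4.32,0,0,0],[-4.15,4.32,-1,0,0],[0,0,0,0,0],[0,0,0,0,0],[0,0,0,0,0]]'; python3 look.py wrist w6; python3 hole.py w6
```

```text
t: 15.35
tool_pos: [0.6563, -0.0782, 0.3502]
orientation: [2.215, 2.215, 0.009]
force: [0.7, -0.7, 0.1]
opening: 0.0805
gripper_force: 0.0
t: 16.35
tool_pos: [0.4482, 0.1373, 0.3334]
orientation: [2.222, 2.22, 0.001]
force: [0.8, -0.7, -0.4]
opening: 0.0932
gripper_force: 0.0
[0.4482 0.1373 0.3334] [2.22233747e+00 2.21957005e+00 8.01684364e-04] 0.09316509604440665
[322.44505495 207.1456044 ] [312 197  22  21 364] [0.4477 0.1378 0.062 ]
```

View pics/w6.png

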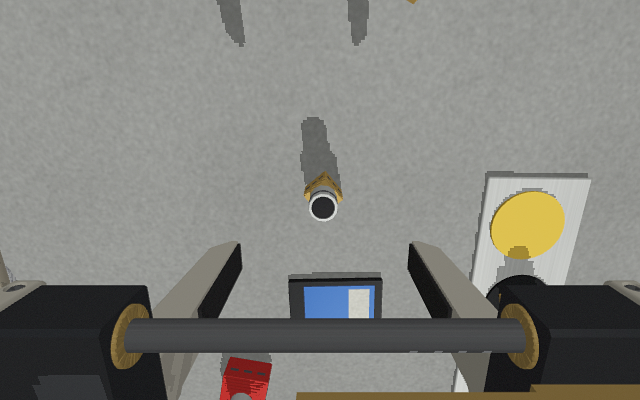

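```bash
python3 -m handwheel '[[-0.1,0.05,-3.5,0,0],[0,0,-3.5,0,0],[0,0,-3,0,0],[0,0,-0.87,0,0],[0,0,0,0,0],[0,0,0,0,1],[0,0,0,0,1],[0,0,0,0,1],[0,0,0,0,1],[0,0,0,0,1]]'
python3 -m handwheel '[[0,0,0,0,1],[0,0,0,0,1],[0,0,0,0,1],[0,0,0,0,1],[0,0,0,0,1]]'; python3 pads.py w6 y 480,180,575,265
```

```text
t: 17.65
tool_pos: [0.4463, 0.1386, 0.2243]
orientation: [2.221, 2.222, 0.0]
force: [-0.1, 0.2, 0.1]
opening: 0.0478
gripper_force: 0.0
t: 18.27
tool_pos: [0.4463, 0.1386, 0.2242]
orientation: [-2.221, -2.221, 0.0]
force: [-0.3, -0.2, 0.0]
opening: 0.0234
gripper_force: 20.0
w6 y [0.6504 0.101  0.0358] 198
```

```bash
python3 -m handwheel '[[0,0,2,0,1],[0,0,4,0,1],[0,0,4,0,1],[5.1,-0.93,0,0,1],[5.1,-0.93,0,0,1],[5.1,-0.93,0,0,1],[5.1,-0.93,0,0,1],[0,0,0,0,1],[0,0,0,0,1],[0,0,0,0,1]]'; python3 look.py wrist w7; python3 held.py w7 .162
```

```text
t: 19.52
tool_pos: [0.6495, 0.1018, 0.3248]
orientation: [2.221, 2.222, 0.001]
force: [0.5, -0.2, -0.0]
opening: 0.0238
gripper_force: 20.0
[0.6495 0.1018 0.3248] [2.22072051e+00 2.22191352e+00 6.10903361e-04] 0.02375797909293978
[323.97379032 278.78225806] [306 263  38  33 992] [0.6503 0.1004 0.162 ]
```

View pics/w7.png

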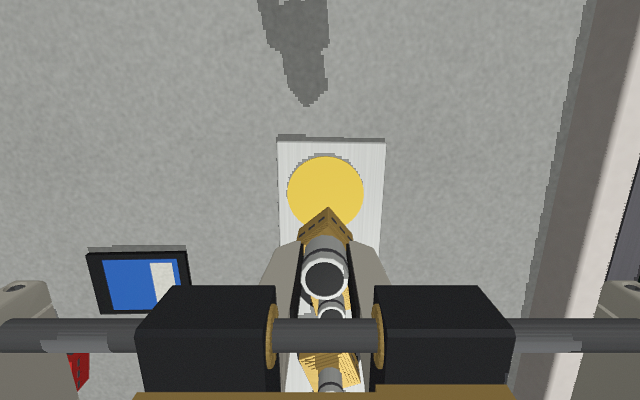

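```bash
python3 -m handwheel '[[0,0,-3,0,1],[0,0,-3,0,1],[0,0,-2,0,1],[0,0,-0.7,0,1],[0,0,-0.35,0,1],[0,0,0,0,1],[0,0,-0.06,0,1],[0,0,0,0,1],[0,0,0,0,1]]';python3 -m handwheel '[[0,0,-0.06,0,1],[0,0,0,0,1],[0,0,0,0,1]]'
```

```text
t: 20.7
tool_pos: [0.6504, 0.1014, 0.2335]
orientation: [2.221, 2.221, 0.001]
force: [-0.3, -0.2, -1.1]
opening: 0.0235
gripper_force: 20.0
t: 21.08
tool_pos: [0.6505, 0.1014, 0.2331]
orientation: [2.221, 2.221, 0.001]
force: [-0.8, 0.6, 5.5]
opening: 0.024
gripper_force: 20.0
```

```bash
python3 -m handwheel '[[0,0,0,0,0.4],[0,0,0,0,0.4],[0,0,0,0,0.4],[0,0,0,0,0.4],[0,0,0,0,0.4],[0,0,2,0,0.4],[0,0,5,0,0.3],[0,0,4,0,0],[0,0,0,0,0]]';python3 -m handwheel '[[-2.8,4.73,0,0,0],[-2.8,4.73,0,0,0],[-2.8,4.73,0,0,0],[-2.8,4.73,0,0,0],[-2.8,4.73,-1,0,0],[0,0,0,0,0],[0,0,0,0,0],[0,0,0,0,0]]'; python3 look.py wrist w8; python3 hole.py w8
```

```text
t: 22.2
tool_pos: [0.6518, 0.1015, 0.3498]
orientation: [2.217, 2.217, 0.012]
force: [-0.1, -0.6, 0.3]
opening: 0.0803
gripper_force: 0.0
t: 23.2
tool_pos: [0.5111, 0.3367, 0.3328]
orientation: [2.223, 2.219, 0.0]
force: [0.3, -0.3, -0.2]
opening: 0.0932
gripper_force: 0.0
[0.5111 0.3367 0.3328] [2.22283921e+00 2.21939978e+00 2.79427843e-04] 0.09316741400322427
[322.72099448 206.58287293] [312 196  22  22 362] [0.5108 0.3379 0.062 ]
```

View pics/w8.png

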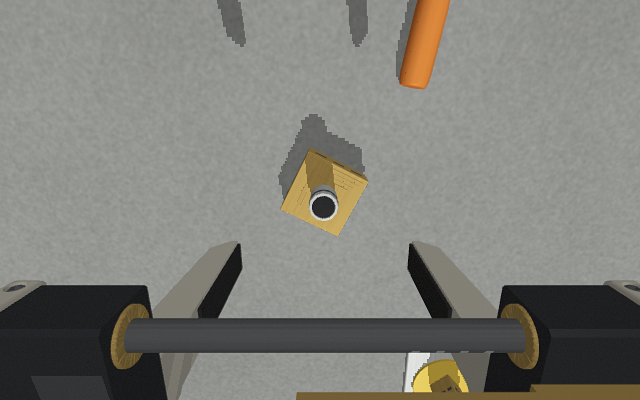

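```bash
python3 -m handwheel '[[-0.1,0.12,-3.5,0,0],[0,0,-3.5,0,0],[0,0,-3,0,0],[0,0,-0.83,0,0],[0,0,0,0,0],[0,0,0,0,1],[0,0,0,0,1],[0,0,0,0,1],[0,0,0,0,1],[0,0,0,0,1]]'
python3 -m handwheel '[[0,0,0,0,1],[0,0,0,0,1],[0,0,0,0,1],[0,0,0,0,1],[0,0,0,0,1],[0,0,2,0,1],[0,0,4,0,1],[0,0,5,0,1],[0,0,0,0,1]]'
```

```text
t: 24.5
tool_pos: [0.5093, 0.3391, 0.2243]
orientation: [2.221, 2.222, 0.0]
force: [0.3, -0.6, 0.2]
opening: 0.0473
gripper_force: 0.0
t: 25.62
tool_pos: [0.5108, 0.34, 0.3418]
orientation: [2.219, 2.219, 0.016]
force: [0.5, 1.0, -0.8]
opening: 0.0237
gripper_force: 20.0
```

```bash
python3 -m handwheel '[[1.62,-5.62,0,0,1],[1.62,-5.62,0,0,1],[1.62,-5.62,0,0,1],[1.62,-5.62,0,0,1],[1.62,-5.62,0,0,1],[1.62,-5.62,0,0,1],[1.62,-5.62,0,0,1],[1.62,-5.62,0,0,1],[1.62,-5.62,0,0,1],[0,0,0,0,1]]';python3 -m handwheel '[[0,0,0,0,1],[0,0,0,0,1],[0,0,0,0,1]]'; python3 look.py wrist w9; python3 held.py w9 .172
```

```text
t: 26.88
tool_pos: [0.6549, -0.1711, 0.3335]
orientation: [-2.227, -2.216, 0.002]
force: [-0.1, 0.4, -0.9]
opening: 0.0237
gripper_force: 20.0
t: 27.25
tool_pos: [0.6551, -0.1654, 0.3345]
orientation: [-2.22, -2.223, -0.0]
force: [-0.2, -0.1, -1.6]
opening: 0.0234
gripper_force: 20.0
[ 0.6551 -0.1654  0.3345] [-2.21950499e+00 -2.22336217e+00 -2.16469470e-04] 0.02336205979589697
[324.1703854  279.07707911] [306 263  37  33 986] [ 0.6559 -0.1667  0.172 ]
```

View pics/w9.png

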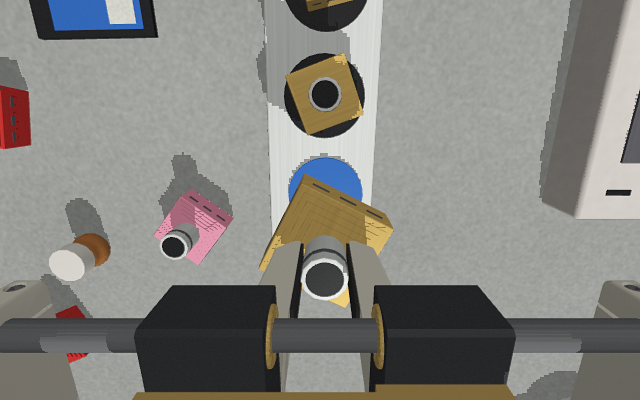

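```bash
python3 -m handwheel '[[0,-0.2,-3,0,1],[0,0,-3,0,1],[0,0,-3,0,1],[0,0,-0.7,0,1],[0,0,-0.35,0,1],[0,0,0,0,1],[0,0,-0.06,0,1],[0,0,0,0,1],[0,0,0,0,1]]';python3 -m handwheel '[[0,0,-0.05,0,1],[0,0,0,0,1],[0,0,0,0,1]]'
```

```text
t: 28.42
tool_pos: [0.6552, -0.1688, 0.2335]
orientation: [2.221, 2.221, 0.0]
force: [0.1, -0.2, -1.1]
opening: 0.0238
gripper_force: 20.0
t: 28.8
tool_pos: [0.6552, -0.1688, 0.2332]
orientation: [2.221, 2.221, 0.0]
force: [-1.7, 1.3, 4.2]
opening: 0.0238
gripper_force: 20.0
```

```bash
python3 -m handwheel '[[0,0,0,0,0.4],[0,0,0,0,0.4],[0,0,0,0,0.4],[0,0,0,0,0.4],[0,0,0,0,0.4],[0,0,2,0,0.4],[0,0,5,0,0.3],[0,0,5,0,0],[0,0,0,0,0]]';python3 -m handwheel '[[-3,-5,0,0,0],[-3,-5,0,0,0],[-3,-5,0,0,0],[-3,-5,0,0,0],[-3,-4,0,0,0],[0,0,0,0,0],[0,0,0,0,0],[0,0,0,0,0]]'; python3 look.py top tf; python3 - <<'E'
from noz import *
from plant import get_calibration
c=get_calibration("top"); im=cv2.imread("pics/tf.png")
for n,x,y in [(26,.6491,.102),(38,.6549,.0111),(50,.6533,-.0773),(60,.6549,-.1674)]:
    u,v=proj(c,(x,y,.071)); p=hole(im,round(u),round(v)); print(n,(ray(c,*p,.071)[:2]-[x,y]).round(4))
cv2.imwrite("pics/tfc.png",cv2.resize(im[100:300,140:460],(800,500),interpolation=cv2.INTER_CUBIC))
E
```

```text
t: 29.92
tool_pos: [0.6567, -0.1692, 0.3614]
orientation: [2.214, 2.214, 0.009]
force: [0.5, -0.1, 0.5]
opening: 0.0803
gripper_force: 0.0
t: 30.92
tool_pos: [0.5059, -0.4076, 0.3528]
orientation: [-2.22, -2.223, -0.0]
force: [0.5, -0.0, 0.7]
opening: 0.0928
gripper_force: 0.0
[ 0.5059 -0.4076  0.3528] [-2.21968175e+00 -2.22315306e+00 -4.90498507e-04] 0.0927532477127666
26 [ 0.0012 -0.0003]
38 [0.0009 0.0009]
50 [0.0016 0.0003]
60 [ 0.0001 -0.0014]
```

View pics/tfc.png

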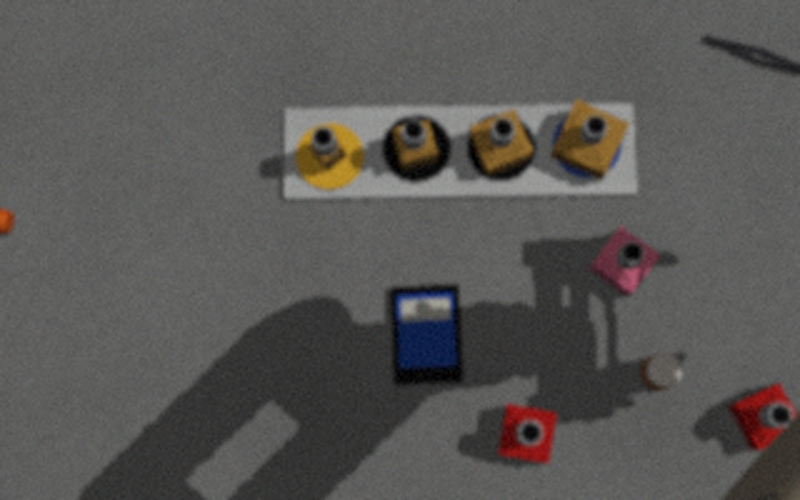

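All four stand upright and are within about 2 mm of their pad centres. The drive, the jar and the look-alikes are untouched, so I'm handing in.

```bash
python3 -c "
from plant import job
print(job.close_job())"
```

```text
the job is handed in; nothing more can be done
None
```

The job is handed in after about 31 s of robot time: the nozzles stand upright in size order from yellow to blue (26, 38, 50, 60 mm), each within about 2 mm of its pad's centre by the top camera, with the drive, the flux jar and the look-alikes left where they were.

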